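Interlock check on a sprung instrument cover

ROBOT

A 6-joint arm with a two-finger parallel gripper is mounted at the origin on the work surface. World frame = base frame: x ahead of the robot, y to its left, z up, the work surface at z = 0. Lengths are in m, angles in rad, forces in N, time in s.
With the tool pointing down it reaches from about 0.4 to 0.825 m from the base axis. Payload 7 kg.
Tool frame: the origin (TCP) lies on the centre line of the jaws, within the pads' length; the fingertips stand arm.tip_reach ahead of it and the grasp point (between the pads) lies 5 mm behind it (arm.tip_reach is the distance from the TCP to the fingertips, in m); z points along the fingers, y is the line along which they close (so a half turn about z gives the same grasp; the last joint's range is limited). The gripper opens to 88 mm and grips with 3 to 60 N. Pads are 19 mm wide; open, the fingers measure 130 mm over their backs; the gripper's body (78 mm by 193 mm) begins 47 mm behind the grasp point.
Start: joints at [1.567, 0.359, 0.012, 0, -1.224, -0.288], TCP at [0.194, 0.646, 0.241] pointing down, gripper open.
Joint ranges: [-3.07, 3.07], [-1.43, 2.12], [-1.02, 1.25], [-3.03, 1.67], [-3.05, -0], [-3.03, 3.03]. Speed limits (rad/s): [2.39, 2.39, 3.01, 3.14, 3.14, 3.14].

INTERFACE

Orientations are given as [roll, pitch, yaw] about the fixed x, y, z axes, in that order (R = Rz(yaw) Ry(pitch) Rx(roll)).
In Python, from station import status, optics, order, arm gives the robot as it stands. The module is installed in compiled form; this text tells all that it offers.
- The arm moves only by the shell command python3 -m jog 'ROWS' [FORCE]. ROWS is JSON, a list of rows, each a list of 3 entries, a list of its own where there are three numbers: the gripper command: -1 is shut, 1 is fully open, values between are in proportion, then the shift along the tool's x, y, z in mm, then the turn about the tool's z in rad. A call has 1 to 20 rows; each row is the pose to reach, as a shift and turn from the pose commanded when the call began, along the tool's axes at that moment; what a row does not reach only later rows make up. A row lasts 1/8 s, in which the tool goes at most 62.5 mm and 10.7 degrees, less where a joint would pass 70% of its speed; a pose out of reach is approached as far as the arm can. A call with a gripper value outside its range is refused whole. The fingers move at their own pace and stop on an object; FORCE is the grip in N (left out, the last holds). Time passes only in rows, so rows that repeat a pose let the fingers close. It gives the time, the measured TCP pose, the force, the opening and the grip force at its end, in the units of the state.
- status.get_state(): the state, without advancing time (a new reading comes with each control period).
- optics.grab_frame(name): name is "side" or "top" or "wrist"; returns a dict with "color" (420x560x3 uint8, red, green, blue), "mtx" (3x3 intrinsics, pixels), "cam_to_world" (4x4, takes a point from camera to world coordinates). Camera axes: x right, y down, z forward; pixel columns grow to the right and rows downward; lengths in m; the calibration is good to about 2 mm. A picture is of the moment at which its call begins. There is no depth.
- order.job_done(): hands the job in; it is judged then, once.
The state is a dict: "t": time; "q": joint angles; "qd": joint speeds; "joint_efforts": joint torques, N m; "eef_pos": TCP position; "ee_rot": TCP orientation; "force": force on the tool from outside, world axes, zero at the start; "moment": the same for the moment, N m; "width": finger opening in m; "gripper_force": force on a finger pad.
Only numpy, scipy, OpenCV 4.12 (cv2) and the standard library are available. Lean on these libraries where they do the work, as an engineer would, in place of code of your own. Each camera call takes 0.05 s, during which the arm holds its last target. There are 200 camera calls.

TASK

Check the cover interlock of the bench instrument: take the steel check pin (the tall round one in the grey stand) and push it fully home, upright, into the socket on the instrument's front ledge while the cover is still shut. Then lift the sprung cover by its bar until it is level with (parallel to) the black pointer on the graduated arc, and finish holding it there with the fingers, because it springs shut if let go. Leave the pointer, the blank plug in the stand, the beaker, the bottle and the brass weight where they are.

Things in the scene. Friction and masses are not known exactly. Their poses are not given: they have to be found in the camera images.
- pin_grip (a point): the check pin, a loose steel pin 100 mm tall, 16 mm in diameter, standing upright in one of the two holes of the grey stand, hung on a flange 26 mm across and 5 mm thick whose top is 45 mm above the foot. Above the flange is a plain round shank 55 mm tall to grip, below it a 40 mm stem with a chamfered foot. This point is the middle of that shank, 75 mm above the foot and 25 mm below the top; z runs up the pin. 120 g. It must be drawn straight up 40 mm to leave its hole
- pin_seat (a point): point on the pin's axis at the underside of its flange, 40 mm above the foot and 35 mm below pin_grip
- plug: the blank plug, loose, upright in the other hole of the stand: the same stem and flange, but above the flange only a short knob 24 mm across and 17 mm tall (62 mm in all). Origin at the centre of its foot; leave it
- stand: fixed grey stand, 150 x 60 x 50 mm, origin under its centre, long side along its x; two holes at x = -45 and +45 mm, which of the two holds the pin varies. The pin's shank stands 45 to 100 mm above its foot, the foot 10 mm above the table
- socket (a point): centre of the mouth of the socket, a vertical hole 18.5 mm wide with a 3 mm chamfer and 47 mm deep in the 78 x 90 mm aluminium block on the instrument's ledge (robot's side), 55 mm above the table. With the pin fully home its flange rests on the block's top, so pin_seat is at this point. Its x and y axes are those of the instrument (fixed, its yaw varies)
- instrument: the white bench instrument, fixed to the table, origin under the centre of its 220 (x) x 200 (y) x 100 mm body. The ledge with the socket stands in front, at negative x; the graduated arc stands at the +x end, up to 265 mm above the table. The cover's hinge line runs along its x axis
- cover_bar (a point): middle of the round steel bar on the cover's free edge: 12 mm thick, 100 mm long along the instrument's x axis, its centre 43 mm clear of the cover's top and, when shut, 155 mm above the table. It turns with the cover; with the cover shut this frame's axes are the instrument's. A gripper that closes across it (along the instrument's y) can keep pointing down, the bar turns between the pads
- cover_hinge (a point): point on the cover's hinge line, in line with the middle of the bar; the line runs along the instrument's x axis, 100 mm above the table. With the cover shut the bar lies 175 mm from it towards the instrument's -y and 55 mm above it; the cover opens with its -y edge going up and over towards +y
- cover (a joint): angle of the cover, rad: 0 shut (as it starts), growing as it is lifted, to 1.4 at most. A spring shuts it: about 4 N at the bar to start lifting, about 8 N at 0.85
- pointer (a joint): angle the pointer marks, rad, on the same hinge line and in the same sense as cover; it is set somewhere from 0.45 to 0.85. The cover is at the mark when both are equal (the cover then lies parallel to the pointer)
- pointer_tip (a point): the tip of the black pointer, a bar reaching 214 mm from its pivot which lies on the cover's hinge line at the +x end of the instrument, over the aluminium arc with marks each 10 degrees; its y axis lies along the pointer
- beaker: glass beaker, 66 mm wide, 85 mm tall, origin under its centre; leave it
- bottle: white bottle, 60 mm wide, 140 mm tall, origin under its centre; leave it
- weight: brass weight, 44 mm wide, 66 mm tall, origin under its centre; leave it

How it is judged:
By the outcome, as a careful person would: the job done as asked, in the order asked, and still so for the second after the job is handed in, while the arm keeps its last pose, push and grip.
It also fails if it takes over 58 s, if anything falls off the work surface, if the arm or the gripper's body presses on something with over 40 N, if the wrist force passes 120 N, or if a joint passes its speed limit or range.

## Working session

There is one attempt and no reset: what is moved stays moved. The work goes in short steps, Python scripts to look and compute and a shell command to move; the robot and the scene stay as the last step left them, time stands still between calls to the robot, and variables do not carry over. Pictures are saved under pics/ and viewed, at most 10 in all, crops included, and the job is handed in when it is done.

```bash
mkdir -p pics; python3 - <<'E'
from station import status, optics, arm
import cv2, numpy as np
s=status.get_state(); print(s['t'],s['eef_pos'],s['ee_rot'],s['width'],arm.tip_reach)
for n in('top','side'):
    f=optics.grab_frame(n); cv2.imwrite(f'pics/{n}0.png',f['color'][:,:,::-1]); print(n,f['mtx'].round(1).tolist(),f['cam_to_world'].round(3).tolist())
E
```

```text
0.0 [0.19407863 0.64602319 0.23963036] [ 3.13995630e+00 -1.45195881e-04 -2.91918415e-01] 0.0873735352194532 0.014
top [[516.6, 0.0, 283.6], [0.0, 516.6, 207.1], [0.0, 0.0, 1.0]] [[-0.018, -0.998, 0.064, 0.519], [-1.0, 0.019, 0.007, 0.042], [-0.008, -0.064, -0.998, 1.51], [0.0, 0.0, 0.0, 1.0]]
side [[441.6, 0.0, 290.0], [0.0, 441.6, 207.7], [0.0, 0.0, 1.0]] [[0.987, -0.062, 0.145, 0.427], [-0.156, -0.522, 0.839, -0.938], [0.024, -0.851, -0.525, 0.721], [0.0, 0.0, 0.0, 1.0]]
```

View pics/top0.png

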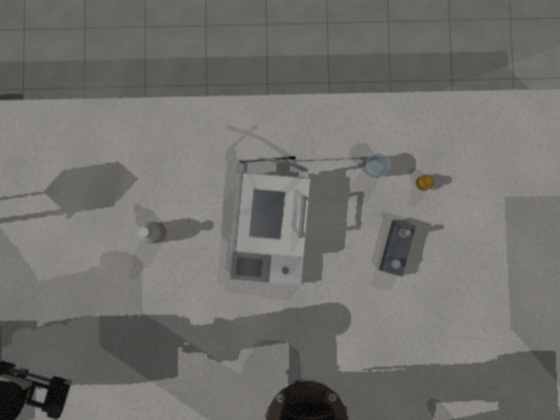

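View pics/side0.png

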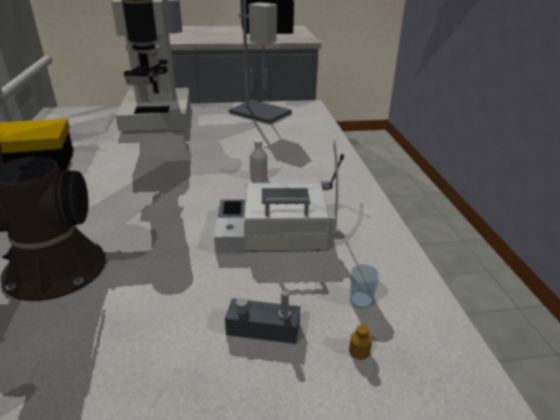

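The top view shows the instrument at (270,215), stand at (398,248), socket at about (286,270) and bar at about (303,216). The side view shows the pin at (285,303), which is the far hole, and the pointer tip at (342,156). I'll enlarge both.

```bash
python3 - <<'E'
import cv2
a=cv2.imread('pics/top0.png')[145:290,220:420]; cv2.imwrite('pics/topc.png',cv2.convertScaleAbs(cv2.resize(a,None,fx=4,fy=4,interpolation=2),alpha=1.4))
a=cv2.imread('pics/side0.png')[135:345,205:395]; a=cv2.resize(a,None,fx=2.8,fy=2.8,interpolation=2); cv2.imwrite('pics/sidec.png',cv2.convertScaleAbs(a,alpha=1.4)); print(a.shape)
E
```

```text
(588, 532, 3)
```

View pics/topc.png

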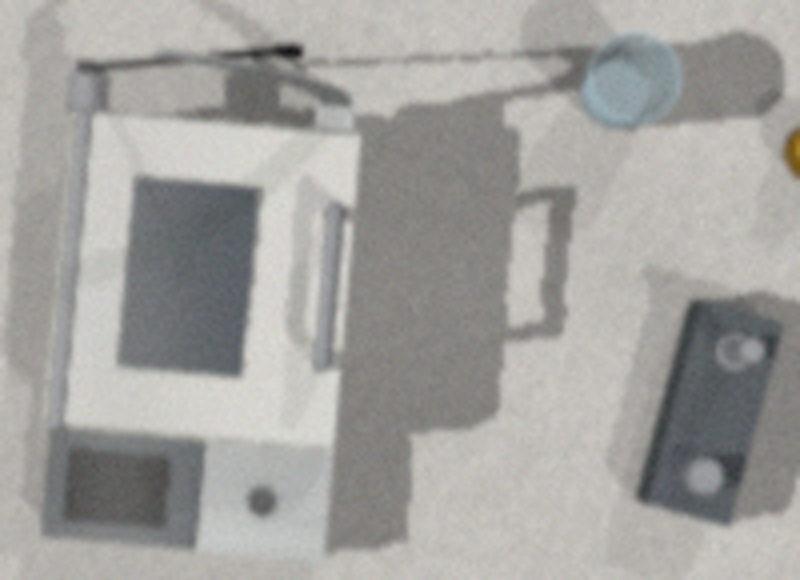

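View pics/sidec.png

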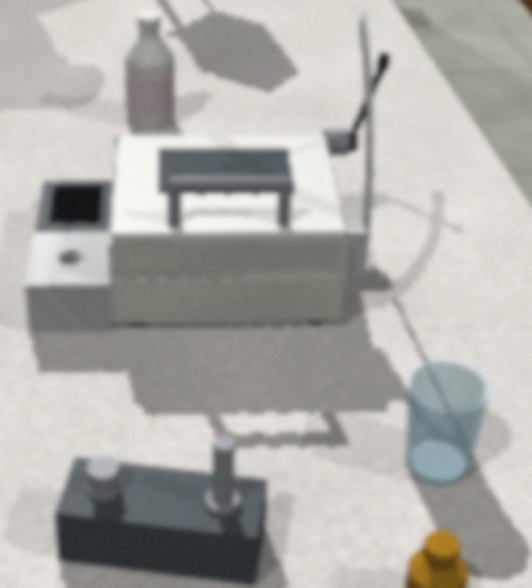

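The top crop shows the socket at (262,500), bar ends at (334,207) and (323,368), pin top at (752,350), flange at (735,352), plug at (705,476) and pointer tip at (295,50). The side crop shows the socket at (69,257), pin top at (224,440) and flange at (222,500), bar ends at (162,184) and (291,184), and pointer tip at (384,60).

```bash
cat > h.py <<'E'
import numpy as np, cv2
from station import status, optics
def ray(f,u,v):
    T=f['cam_to_world']; d=T[:3,:3]@np.linalg.solve(f['mtx'],[u,v,1.]); return T[:3,3],d
def onz(f,uv,z):
    o,d=ray(f,*uv); return o+d*(z-o[2])/d[2]
def tri(fs,uvs):
    A=0;b=0
    for f,uv in zip(fs,uvs):
        o,d=ray(f,*uv); d=d/np.linalg.norm(d); P=np.eye(3)-np.outer(d,d); A=A+P; b=b+P@o
    return np.linalg.solve(A,b)
def proj(f,p):
    T=np.linalg.inv(f['cam_to_world']); c=f['mtx']@(T[:3,:3]@p+T[:3,3]); return c[:2]/c[2]
E
python3 - <<'E'
from h import *
t=optics.grab_frame('top'); s=optics.grab_frame('side')
T=lambda u,v:(220+u/4,145+v/4); S=lambda u,v:(205+u/2.8,135+v/2.8)
for n,a,b,z in [('socket',(262,500),(69,257),.055),('pintop',(752,350),(224,440),.11),('flange',(735,352),(222,500),.055),('plug',(705,476),(103,465),.072),('barfar',(334,207),(291,182),.16),('barnear',(323,368),(162,182),.16),('ptip',(298,50),(384,60),.2),('pivot',(85,67),(345,143),.1)]:
    print(n,onz(t,T(*a),z).round(4),onz(s,S(*b),z).round(4),tri([t,s],[T(*a),S(*b)]).round(4))
E
```

```text
socket [0.4355 0.0498 0.055 ] [0.4364 0.0509 0.055 ] [0.436  0.0497 0.0558]
pintop [ 0.5335 -0.2833  0.11  ] [ 0.536  -0.2789  0.11  ] [ 0.5344 -0.2826  0.1135]
flange [ 0.5329 -0.2841  0.055 ] [ 0.5349 -0.2832  0.055 ] [ 0.5338 -0.284   0.0559]
plug [ 0.4475 -0.2568  0.072 ] [ 0.4497 -0.2529  0.072 ] [ 0.4486 -0.2562  0.0752]
barfar [ 0.6315 -0.0015  0.16  ] [ 0.6356 -0.0094  0.16  ] [ 0.6345 -0.0021  0.1556]
barnear [0.5264 0.0078 0.16  ] [0.5214 0.004  0.16  ] [0.5241 0.008  0.1575]
ptip [0.7293 0.0206 0.2   ] [0.759  0.1482 0.2   ] [0.7199 0.0215 0.2608]
pivot [0.7364 0.1658 0.1   ] [0.7295 0.1619 0.1   ] [0.7338 0.1665 0.0974]
```

Pin is at about (0.534,-0.284), socket (0.436,0.050), bar middle (0.579,0.003), instrument yaw about -0.085, and pointer about 0.83. Next I'll move above the pin.

```bash
cat >> h.py <<'E'
def shift(p,yaw,s=None):
    s=s or status.get_state(); w=s['ee_rot'][2]; d=np.array(p)-s['eef_pos']; c,n=np.cos(w),np.sin(w)
    print('shift mm',(1000*np.array([d[0]*c+d[1]*n, d[0]*n-d[1]*c, -d[2]])).round(1),'turn',round(w-yaw,3))
E
python3 - <<'E'
from h import *
shift([.46,.15,.24],-.3); shift([.534,-.284,.22],-.3)
E
```

```text
shift mm [397.4 398.7  -0. ] turn 0.008
shift mm [593.2 793.   20. ] turn 0.008
```

```bash
python3 -m jog '[[1,[398,398,0],0],[1,[398,398,0],0],[1,[398,398,0],0],[1,[398,398,0],0],[1,[398,398,0],0],[1,[398,398,0],0],[1,[398,398,0],0],[1,[398,398,0],0],[1,[398,398,0],0],[1,[593,793,20],0],[1,[593,793,20],0],[1,[593,793,20],0],[1,[593,793,20],0],[1,[593,793,20],0],[1,[593,793,20],0],[1,[593,793,20],0],[1,[593,793,20],0],[1,[593,793,20],0],[1,[593,793,20],0]]'
python3 - <<'E'
from h import *
s=status.get_state(); print(s['t'],s['eef_pos'],s['ee_rot'])
f=optics.grab_frame('wrist'); cv2.imwrite('pics/w1.png',f['color'][:,:,::-1]); print(f['cam_to_world'].round(3).tolist())
print(proj(f,[.534,-.284,.055]),proj(f,[.534,-.284,.11]))
E
```

```text
t: 2.58
eef_pos: [0.534, -0.2825, 0.2208]
ee_rot: [-3.141, -0.0, -0.291]
force: [-0.1, 0.1, 0.0]
width: 0.0876
gripper_force: 0.0
2.575 [ 0.53397039 -0.28252945  0.22079634] [-3.14140683e+00 -1.83130097e-04 -2.90574460e-01]
[[-0.286, -0.914, -0.287, 0.614], [-0.958, 0.273, 0.085, -0.307], [0.001, 0.3, -0.954, 0.365], [0.0, 0.0, 0.0, 1.0]]
[278.62994937 192.83166778] [278.75030942 208.98960255]
```

View pics/w1.png

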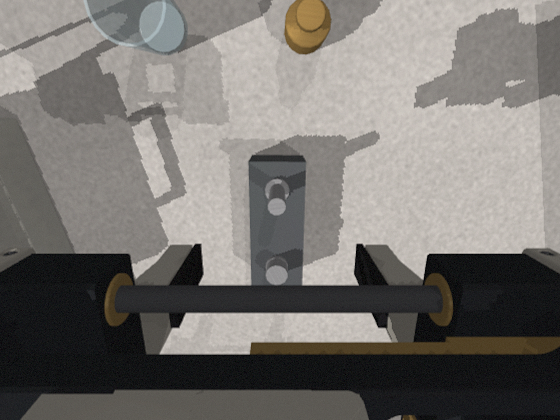

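The wrist view shows the pin top at (277,205) and flange at (277.5,190), within 4 px of prediction. The plug is at (277,271) and the fingers straddle the stand.

```bash
python3 - <<'E'
from h import *
f=optics.grab_frame('wrist')
print(onz(f,(277,205.5),.11),onz(f,(277.5,191),.055))
shift([.536,-.2835,.080],-.3)
E
```

```text
[ 0.5376327  -0.28328658  0.11      ] [ 0.53638213 -0.28327887  0.055     ]
shift mm [  2.1   0.6 141.1] turn 0.01
```

```bash
python3 -m jog '[[1,[2,0,60],0.01],[1,[2,0,110],0.01],[1,[2,0,141],0.01],[1,[2,0,141],0.01],[-1,[2,0,141],0.01],[-1,[2,0,141],0.01],[-1,[2,0,141],0.01],[-1,[2,0,141],0.01],[-1,[2,0,141],0.01],[-1,[2,0,141],0.01],[-1,[2,0,141],0.01],[-1,[2,0,141],0.01]]' 40
```

```text
t: 4.18
eef_pos: [0.5362, -0.2836, 0.0795]
ee_rot: [-3.141, -0.0, -0.302]
force: [0.8, 4.6, 1.4]
width: 0.0158
gripper_force: 40.0
```

```bash
python3 -m jog '[[-1,[0,0,-20],0],[-1,[0,0,-45],0],[-1,[0,0,-80],0],[-1,[0,0,-120],0],[-1,[0,0,-120],0]]'
python3 - <<'E'
from h import *
shift([.435,.0495,.155],-.085)
E
```

```text
t: 4.8
eef_pos: [0.5376, -0.2848, 0.2031]
ee_rot: [-3.142, -0.006, -0.301]
force: [0.5, 1.1, -1.1]
width: 0.0153
gripper_force: 40.0
shift mm [-197.2 -288.8   48.1] turn -0.216
```

```bash
python3 -m jog '[[-1,[-40,-60,0],0],[-1,[-80,-110,0],0],[-1,[-115,-160,0],-0.08],[-1,[-150,-210,0],-0.15],[-1,[-196,-260,0],-0.216],[-1,[-196,-288,0],-0.216],[-1,[-196,-288,30],-0.216],[-1,[-196,-288,50],-0.216],[-1,[-196,-288,50],-0.216],[-1,[-196,-288,50],-0.216]]'
python3 - <<'E'
from h import *
for n in('wrist','side','top'):
    f=optics.grab_frame(n); im=f['color'][:,:,::-1]
    if n=='wrist': a=cv2.resize(im,(392,294))
    elif n=='side':
        b=cv2.resize(im[150:260,200:300],None,fx=4,fy=4,interpolation=2)
    else: c=cv2.resize(im[215:315,240:340],None,fx=2.9,fy=2.9,interpolation=2)
    p=np.array([.4355,.0498,.055]); print(n,proj(f,p))
    if n=='wrist': cv2.imwrite('pics/w2.png',im)
E
cat > /dev/null
```

```text
t: 6.05
eef_pos: [0.4346, 0.049, 0.1499]
ee_rot: [3.141, -0.0, -0.086]
force: [-0.0, -0.2, -1.5]
width: 0.015
gripper_force: 40.0
wrist [275.57582095 214.19288542]
side [229.31490256 227.03317908]
top [285.48344419 270.00563002]
```

View pics/w2.png

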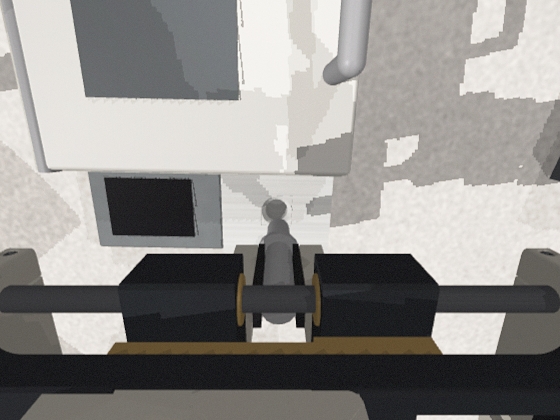

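The wrist view shows the socket at about (275,210) with the pin stem just below it. The body's front edge runs (48,171)-(350,175) and the bar's near end is at about (345,70). I'll zoom in.

```bash
python3 - <<'E'
from h import *
f=optics.grab_frame('wrist'); im=cv2.imread('pics/w2.png')[175:265,225:325]
cv2.imwrite('pics/w2c.png',cv2.resize(im,None,fx=6,fy=6,interpolation=2))
e=status.get_state()['eef_pos']; r=status.get_state()['ee_rot']
for dz in(-.0695,-.0295,-.0245): print(dz,proj(f,e+[0,0,dz]))
a=onz(f,(48,171),.112);b=onz(f,(350,175),.112); d=b-a; print(a,b,'yaw',np.arctan2(d[0],-d[1])*-1)
E
```

```text
-0.0695 [276.65991218 226.38750042]
-0.0295 [276.35727549 249.5758399 ]
-0.0245 [276.3107126 253.1435367]
[0.4944831  0.18281639 0.112     ] [0.47639697 0.00049813 0.112     ] yaw 0.09887735434930219
```

View pics/w2c.png

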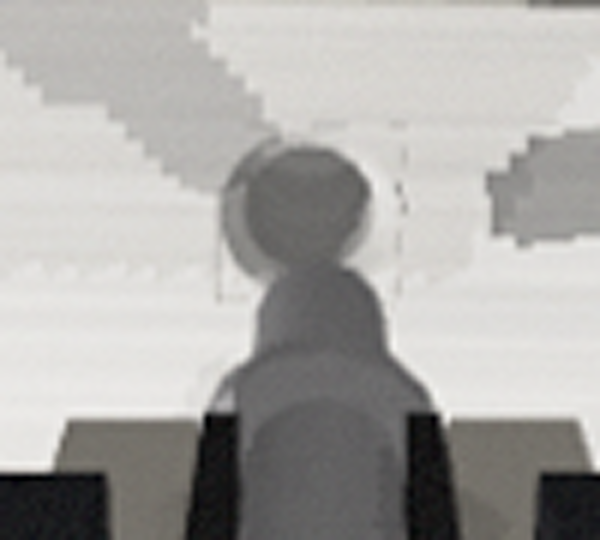

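```bash
python3 - <<'E'
from h import *
f=optics.grab_frame('wrist')
for u in(274,276):
  p=onz(f,(u,209.6),.055);print(p)
p=onz(f,(274.2,209.8),.055); p[2]=.1275; shift(p,-.09)
E
```

```text
[0.43976365 0.05094608 0.055     ]
[0.43962249 0.04929868 0.055     ]
shift mm [ 4.7 -2.1 22.6] turn 0.004
```

```bash
python3 -m jog '[[-1,[4.5,-2,0],0],[-1,[4.5,-2,10],0],[-1,[4.5,-2,18],0],[-1,[4.5,-2,24],0],[-1,[4.5,-2,29],0],[-1,[4.5,-2,34],0],[-1,[4.5,-2,34],0]]'
```

```text
t: 7.18
eef_pos: [0.4388, 0.0505, 0.1152]
ee_rot: [3.141, 0.001, -0.086]
force: [-0.4, -0.2, -0.7]
width: 0.0154
gripper_force: 40.0
```

```bash
python3 -m jog '[[-1,[0,0,8],0],[-1,[0,0,16],0],[-1,[0,0,22],0],[-1,[0,0,27],0],[-1,[0,0,30],0],[-1,[0,0,32],0],[-1,[0,0,33],0],[-1,[0,0,33],0]]'
```

```text
t: 8.18
eef_pos: [0.4392, 0.0506, 0.0842]
ee_rot: [3.141, -0.001, -0.085]
force: [-9.1, 0.0, 22.3]
width: 0.0155
gripper_force: 40.0
```

```bash
python3 -m jog '[[-1,[-1,0,1],0],[-0.1,[-1,0,1],0],[-0.1,[-1,0,1],0],[-0.1,[-1,0,1],0],[-0.1,[-1,0,1],0],[-0.1,[-1,0,-10],0],[-0.1,[-1,0,-40],0],[-0.1,[-1,0,-90],0],[-0.1,[-1,0,-120],0],[-0.1,[-1,0,-120],0],[-0.1,[-1,0,-120],0]]'
python3 - <<'E'
from h import *
f=optics.grab_frame('wrist'); im=f['color'][:,:,::-1]; cv2.imwrite('pics/w3.png',im)
e=status.get_state()['eef_pos']
for z in(.055,.06,.115): print(z,proj(f,np.array([.4392,.0506,z])))
for p in([.529,.0075,.155],[.629,-.001,.155]): print(proj(f,np.array(p)))
g=optics.grab_frame('side'); print([proj(g,np.array([.4392,.0506,z])) for z in (.055,.115)])
E
```

```text
t: 9.55
eef_pos: [0.4377, 0.0506, 0.2026]
ee_rot: [-3.141, 0.0, -0.086]
force: [0.2, 0.3, -1.0]
width: 0.0395
gripper_force: 0.0
0.055 [276.83012952 196.23965034]
0.06 [276.81083294 197.61812119]
0.115 [276.54911355 216.31431929]
[335.88873243  89.65558274]
[ 347.4152432  -129.07137964]
[array([230.69734966, 226.77170274]), array([229.62712465, 207.66484894])]
```

View pics/w3.png

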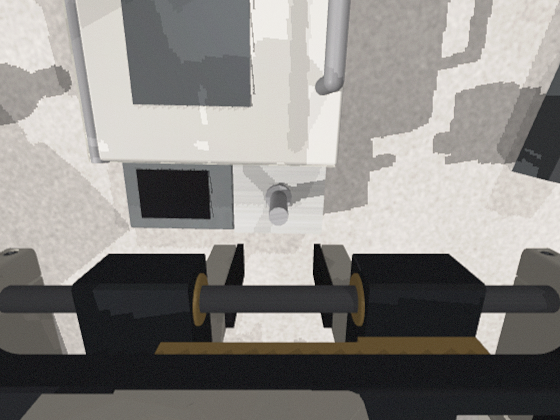

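The pin is upright with its flange on the block: the top is at (278,215) and the flange at (278,196), as predicted for a seated pin. The bar's centre line is at about (338,45), within 2 mm of the estimate. Next I'll refine the pointer angle from the first pictures and work out the bar approach.

```bash
python3 - <<'E'
from h import *
from scipy.optimize import least_squares
F={n:optics.grab_frame(n) for n in('top','side')}
box={'top':(245,152,300,165),'side':(325,145,348,190)}
P={}
for n in box:
    g=cv2.cvtColor(cv2.imread(f'pics/{n}0.png'),6); x0,y0,x1,y1=box[n]; c=g[y0:y1,x0:x1]
    m=(c<60).astype(np.uint8); k,l,st,_=cv2.connectedComponentsWithStats(m,connectivity=8)
    print(n,c.min(),st[1:].tolist())
    if n=='top': print(c[:,20:])
    else: print(c[:, ::1])
shift([.58,.0045,.2],-.086); shift([.58,.0045,.15],-.086)
E
```

```text
top 18 [[36, 5, 14, 3, 25]]
[[138 139 136 136 131 134 137 139 137 135 138 136 132 126 124 117 117 116
  117 115 121 127 126 130 132 133 132 131 137 135 139 133 133 131 132]
 [141 139 138 134 134 136 137 139 137 136 138 135 133 134 129 119 116 117
  121 122 117 117 121 126 130 133 134 134 135 133 135 133 131 133 135]
 [139 138 137 136 135 137 137 136 136 136 140 138 137 135 134 127 120 118
  118 119 114 112 115 124 128 127 130 129 130 130 130 132 132 135 134]
 [138 137 139 135 135 134 134 134 134 135 138 137 136 139 135 132 125 120
  117 114 110 109 110 112 106 108 108 105 106 114 121 130 132 134 135]
 [137 132 136 135 135 137 136 131 129 130 129 133 131 133 130 124 118 106
   99  97  93  94  91  81  70  69  67  61  61  78  92 123 135 132 133]
 [124 125 127 131 132 128 128 117 113 112 113 107 106 104 101  99  91  80
   66  64  63  60  57  48  36  28  26  18  26  33  72 117 129 129 133]
 [108 110 111 114 116 118 117 102  96  90  82  73  69  63  61  61  57  51
   41  38  48  53  58  53  46  33  26  27  27  30  70 116 126 130 130]
 [ 91  95 100 101  99 101  98  96  95  91  82  76  73  72
[... 446 characters left out ...]
8  79
   82  80  79  79  80  84  90  99 101 104  98  92  93 102 122 128 129]
 [119 119 121 123 125 123 120 120 117 117 113 102  92  83  79  79  74  76
   77  73  73  73  78  79  83  86  88  91  91  95  95 102 115 122 130]
 [120 119 118 121 122 121 124 121 119 120 112  96  86  77  77  76  73  73
   76  75  78  73  74  76  74  75  80  82  81  84  86  94 104 109 116]]
side 34 [[16, 10, 2, 5, 9], [9, 30, 2, 2, 3], [4, 38, 3, 5, 12]]
[[155 155 156 ... 157 157 158]
 [156 156 155 ... 157 157 158]
 [157 157 156 ... 156 156 156]
 ...
 [ 65  66  66 ... 156 155 156]
 [ 60  63  63 ... 156 155 154]
 [ 77  77  78 ... 155 155 155]]
shift mm [145.8  33.6   1.8] turn 0.0
shift mm [145.8  33.6  51.8] turn 0.0
```

```bash
python3 -m jog '[[-0.1,[0,0,-60],0],[-0.1,[0,0,-120],0],[-0.1,[230,-60,-130],0],[-0.1,[230,-60,-130],0],[-0.1,[230,-60,-130],0],[-0.1,[230,-60,-130],0],[-0.1,[230,-60,-130],0],[-0.1,[230,-60,-130],0],[-0.1,[230,-60,-130],0]]'
python3 - <<'E'
from h import *
f=optics.grab_frame('wrist'); im=f['color'][:,:,::-1]; cv2.imwrite('pics/w4.png',im)
np.savez('w4.npz',**{k:f[k] for k in('mtx','cam_to_world')})
for p in([.734,.1665,.1],[.72,.0215,.26]): print(proj(f,np.array(p)))
E
```

```text
t: 10.88
eef_pos: [0.6716, 0.0906, 0.3331]
ee_rot: [-3.141, -0.0, -0.086]
force: [-0.1, -0.2, -0.0]
width: 0.0395
gripper_force: 0.0
[210.15121484 133.99349944]
[367.86417346 153.15571018]
```

View pics/w4.png

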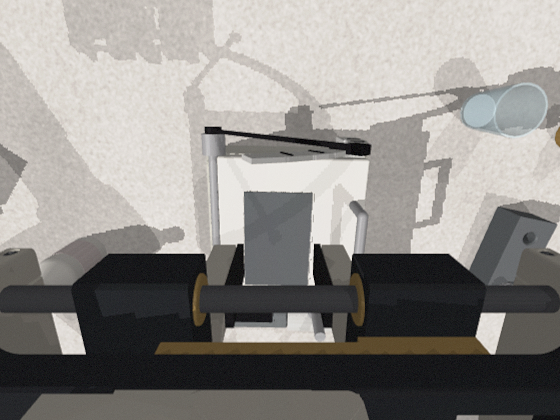

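The wrist view shows the pointer from its hub at (212,131) to the tip end at about (370,149), with the hinge rod in line with the hub. I'll solve for the angle.

```bash
python3 - <<'E'
from h import *
from scipy.optimize import least_squares
w=dict(np.load('w4.npz')); g=cv2.cvtColor(cv2.imread('pics/w4.png'),6)
print(g[144:155,364:374].tolist()); print(g[141,200:226].tolist(),g[170,200:226].tolist(),g[131,200:226].tolist())
T=lambda u,v:(220+u/4,145+v/4); S=lambda u,v:(205+u/2.8,135+v/2.8)
t=optics.grab_frame('top'); s=optics.grab_frame('side')
yaw=-.088; yv=np.array([-np.sin(yaw),np.cos(yaw),0])
def tip(P,th): return P+.214*(-yv*np.cos(th)+np.array([0,0,np.sin(th)]))
for n,f,piv,tp in [('wrist',w,(212.3,131),(370,149)),('top',t,T(85,67),(295.3,157.4)),('side',s,S(345,143),S(384,58))]:
    ax=0 if n!='side' else 1
    P=onz(f,piv,.1); r=least_squares(lambda x:[proj(f,tip(P,x[0]))[ax]-tp[ax]],[.7]); print(n,P,r.x,proj(f,tip(P,r.x[0])),proj(f,tip(P,r.x[0]+.02))[ax]-tp[ax])
E
```

```text
[[2, 7, 26, 18, 33, 65, 97, 133, 159, 152], [14, 16, 11, 9, 3, 13, 38, 110, 158, 151], [17, 8, 20, 23, 18, 16, 41, 106, 158, 152], [22, 13, 12, 18, 18, 5, 55, 121, 159, 157], [4, 17, 16, 22, 10, 3, 61, 133, 160, 158], [16, 13, 16, 22, 17, 14, 57, 131, 158, 153], [23, 22, 13, 15, 9, 11, 73, 147, 155, 153], [10, 20, 22, 19, 13, 10, 81, 157, 152, 151], [21, 21, 21, 18, 16, 18, 90, 162, 156, 159], [22, 22, 17, 14, 14, 21, 91, 160, 158, 160], [1, 5, 6, 12, 25, 70, 117, 159, 162, 162]]
[195, 186, 161, 171, 170, 182, 189, 194, 195, 185, 175, 170, 166, 164, 159, 141, 136, 123, 116, 109, 105, 115, 107, 103, 111, 158] [187, 184, 182, 179, 175, 183, 199, 217, 205, 168, 180, 196, 190, 176, 167, 156, 140, 176, 238, 234, 230, 231, 233, 233, 231, 232] [186, 189, 190, 194, 163, 16, 16, 31, 35, 36, 32, 25, 21, 25, 24, 28, 25, 29, 26, 23, 26, 22, 22, 14, 17, 16]
wrist [0.73726605 0.16338892 0.1       ] [0.82907452] [370.         146.05689025] -3.3586380537860236
top [0.73641061 0.16575417 0.1       ] [0.8147327] [295.3        156.18892999] -1.2671604880810605
side [0.72945493 0.16185678 0.1       ] [0.86070012] [340.83827598 155.71428571] -1.5834329276539165
```

```bash
python3 - <<'E'
from h import *
shift([.582,.0045,.15],-.086)
for k in range(1,11):
    th=.0838*k; a=.3045+th; print(round(th,3),(1000*np.array([-(.175-.1834*np.cos(a)),-(.1834*np.sin(a)-.055)])).round(1))
E
```

```text
shift mm [-82.   93.6 183.7] turn 0.0
0.084 [ -5.3 -14.4]
0.168 [-11.7 -28.4]
0.251 [-19.2 -41.8]
0.335 [-27.9 -54.5]
0.419 [-37.5 -66.4]
0.503 [-48.2 -77.5]
0.587 [-59.7 -87.6]
0.67 [-72.1 -96.8]
0.754 [ -85.1 -104.9]
0.838 [ -98.8 -111.8]
```

```bash
python3 -m jog '[[0.36,[-82,94,0],0],[0.36,[-82,94,0],0],[0.36,[-82,94,0],0],[0.36,[-82,94,50],0],[0.36,[-82,94,100],0],[0.36,[-82,94,150],0],[0.36,[-82,94,175],0],[0.36,[-82,94,184],0],[0.36,[-82,94,184],0],[-1,[-82,94,184],0],[-1,[-82,94,184],0],[-1,[-82,94,184],0],[-1,[-82,94,184],0],[-1,[-82,94,184],0],[-1,[-82,94,184],0],[-1,[-82,94,184],0]]' 15
```

```text
t: 13.02
eef_pos: [0.5827, 0.0047, 0.1485]
ee_rot: [-3.141, -0.0, -0.086]
force: [-0.4, 5.0, 0.6]
width: 0.0111
gripper_force: 15.0
```

```bash
python3 -m jog '[[-1,[0,0,0],0],[-1,[0,0,0],0],[-1,[0,-5.3,-14.4],0],[-1,[0,-11.7,-28.4],0],[-1,[0,-19.2,-41.8],0],[-1,[0,-27.9,-54.5],0],[-1,[0,-37.5,-66.4],0],[-1,[0,-48.2,-77.5],0],[-1,[0,-59.7,-87.6],0],[-1,[0,-72.1,-96.8],0],[-1,[0,-85.1,-104.9],0],[-1,[0,-98.8,-111.8],0],[-1,[0,-98.8,-111.8],0],[-1,[0,-98.8,-111.8],0],[-1,[0,-98.8,-111.8],0]]' 40
python3 - <<'E'
from h import *
s=optics.grab_frame('side'); cv2.imwrite('pics/s5.png',cv2.resize(s['color'][125:275,200:370,::-1],None,fx=4,fy=4,interpolation=2))
print(status.get_state()['eef_pos'])
b=np.array([.583,.005,.155]);yw=-.086; yv=np.array([-np.sin(yw),np.cos(yw),0]); xv=np.array([np.cos(yw),np.sin(yw),0])
h=b+.175*yv; h[2]=.1
# pts of bar ends for several angles, in crop px
for th in(.8,.84,.88):
    a=.3045+th; m=h+.1834*(-yv*np.cos(a)+np.array([0,0,np.sin(a)]))
    print(th,[((proj(s,m+k*xv)-[200,125])*4).round(1) for k in(-.05,.05)])
E
```

```text
t: 14.9
eef_pos: [0.5927, 0.0995, 0.2633]
ee_rot: [3.137, -0.004, -0.086]
force: [7.6, -12.9, 2.8]
width: 0.0109
gripper_force: 40.0
[0.59263676 0.09940618 0.2632573 ]
0.8 [array([264.9,  80.9]), array([420.6,  79.9])]
0.84 [array([264.6,  72.2]), array([419.8,  71.2])]
0.88 [array([264.3,  63.8]), array([418.9,  62.9])]
```

View pics/s5.png

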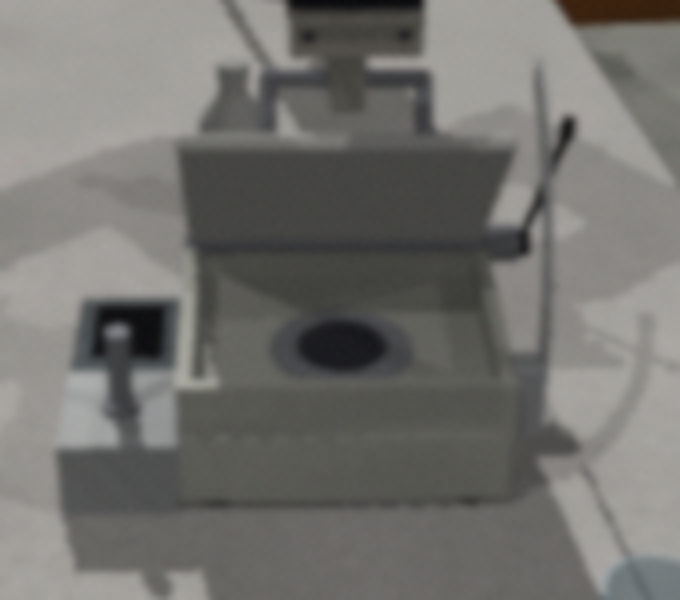

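The side view shows the cover open and held, with the bar at crop rows ~72-84, the pin seated upright in the block and the pointer close to parallel. The bar looks slightly low, at about 0.815. I'll calibrate against the shut picture.

```bash
python3 - <<'E'
from h import *
s=optics.grab_frame('side'); g0=cv2.cvtColor(cv2.imread('pics/side0.png'),6); g1=cv2.cvtColor(s['color'],7)
for u in(275,297): print('shut',u,g0[192:212,u].tolist())
for u in(270,273,298,301): print('now',u,g1[136:154,u].tolist())
b=np.array([.583,.005,.155]); yw=-.086; yv=np.array([-np.sin(yw),np.cos(yw),0]); h=b+.175*yv; h[2]=.1
print('shut pred',proj(s,b))
for th in(.8,.84): a=.3045+th; print(th,proj(s,h+.1834*(-yv*np.cos(a)+np.array([0,0,np.sin(a)]))))
P=h+.142*np.array([np.cos(yw),np.sin(yw),0])
for th in(.8,.84,.88): print('tip',th,proj(s,P+.214*(-yv*np.cos(th)+np.array([0,0,np.sin(th)]))))
print(g1[148:176,334:347])
E
```

```text
shut 275 [66, 68, 68, 69, 72, 84, 94, 89, 76, 66, 61, 82, 126, 159, 173, 173, 168, 156, 144, 147]
shut 297 [62, 61, 61, 63, 66, 78, 90, 87, 75, 65, 62, 86, 129, 159, 171, 173, 167, 158, 150, 150]
now 270 [160, 160, 162, 161, 159, 148, 119, 89, 72, 66, 74, 88, 97, 105, 119, 132, 140, 144]
now 273 [91, 93, 102, 125, 146, 146, 121, 90, 73, 66, 73, 90, 100, 102, 102, 103, 104, 113]
now 298 [76, 81, 97, 128, 150, 144, 108, 74, 61, 60, 69, 86, 98, 101, 102, 102, 101, 101]
now 301 [73, 78, 97, 130, 149, 143, 110, 76, 63, 63, 75, 95, 105, 104, 101, 100, 101, 101]
shut pred [287.23002912 200.048669  ]
0.8 [285.74432221 145.10707733]
0.84 [285.60638837 142.92677136]
tip 0.8 [344.71135802 159.51119027]
tip 0.84 [344.47658492 156.27603031]
tip 0.88 [344.21756298 153.10955663]
[[109 112 134 150 159 162 161 161 162 163 162 161 161]
 [113 112 133 149 159 161 162 161 161 162 162 162 163]
 [115 113 130 147 159 163 162 163 163 163 163 163 162]
 [117 113 127 148 159 163 163 164 163 163 162 162 163]
 [119 111 126 145 159 163 159 156 156 159 161 164 163]
 [115 109 122 145 158 158 147 133 132 142 155 159 
[... 515 characters left out ...]
88  69  55  76 110 130 135 136 136 135]
 [121 105  94  83  65  65  94 122 133 136 136 135 135]
 [122 106  93  82  70  82 112 129 135 136 135 136 136]
 [123 107  93  83  77  96 121 133 135 136 137 135 136]
 [124 106  94  85  88 107 128 135 136 135 136 135 136]
 [124 110  97  95 102 118 132 136 137 136 136 135 135]
 [123 106  97 101 115 128 134 136 138 137 136 136 135]
 [116 101  96 107 121 131 136 139 137 137 137 136 136]
 [105  88  93 108 122 133 137 139 138 137 139 138 137]
 [ 92  77  89 107 123 134 137 139 138 138 138 137 138]
 [ 76  68  85 105 121 132 137 137 138 138 138 139 138]
 [ 65  61  83 104 122 133 136 137 137 136 138 138 138]
 [ 55  60  83 104 125 136 140 137 137 136 136 136 137]]
```

```bash
python3 -m jog '[[-1,[0,-2.5,-1],0],[-1,[0,-4.7,-2],0],[-1,[0,-4.7,-2],0],[-1,[0,-4.7,-2],0],[-1,[0,-4.7,-2],0]]'
python3 - <<'E'
from h import *
s=optics.grab_frame('side'); g1=cv2.cvtColor(s['color'],7); print(status.get_state()['eef_pos'])
for u in(270,273,298,301): print('now',u,g1[136:154,u].tolist())
E
```

```text
t: 15.62
eef_pos: [0.5931, 0.1039, 0.2654]
ee_rot: [3.137, -0.005, -0.086]
force: [6.8, -12.6, 3.3]
width: 0.011
gripper_force: 40.0
[0.5931186  0.10385881 0.26542199]
now 270 [161, 161, 161, 157, 138, 106, 82, 66, 66, 78, 90, 95, 101, 105, 118, 131, 139, 143]
now 273 [99, 114, 140, 151, 137, 107, 80, 67, 66, 80, 94, 101, 104, 102, 102, 103, 106, 112]
now 298 [86, 109, 138, 145, 123, 90, 68, 61, 64, 80, 93, 101, 101, 102, 102, 100, 101, 101]
now 301 [87, 108, 138, 146, 122, 87, 68, 61, 75, 103, 119, 118, 109, 104, 100, 100, 100, 101]
```

```bash
python3 -m jog '[[-1,[0,0,0],0],[-1,[0,0,0],0],[-1,[0,0,0],0],[-1,[0,0,0],0],[-1,[0,0,0],0],[-1,[0,0,0],0],[-1,[0,0,0],0],[-1,[0,0,0],0]]'
python3 - <<'E'
from h import *
g1=cv2.cvtColor(optics.grab_frame('side')['color'],7)
for u in(270,298): print('now',u,g1[136:148,u].tolist())
from station import order
print(order.job_done())
E
```

```text
t: 16.68
eef_pos: [0.5931, 0.1038, 0.2654]
ee_rot: [3.137, -0.005, -0.086]
force: [6.6, -13.2, 4.2]
width: 0.0106
gripper_force: 40.0
now 270 [161, 161, 161, 157, 138, 107, 81, 67, 65, 77, 91, 97]
now 298 [86, 108, 138, 146, 123, 90, 68, 60, 63, 79, 93, 100]
the job is handed in; nothing more can be done
None
```

The job is handed in at about 17 s: the check pin is fully home and upright in the socket (pushed in with the cover shut), and the fingers hold the cover steady at about 0.84 rad, matching my reading of the pointer to roughly 0.01–0.02 rad.

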